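# Hold the green-capped cuvette in the photometer beam

### The job

On the open photometer, first lock the detector by putting the red-headed index pin down through the hole in its orange flange, fully home, and let go of it. Then take the green-capped cuvette out of the rack by its two frosted faces only, never touching its clear windows or cap, and hold it upright and still, centred in the light path with its windows squarely facing the lamp and the detector and clear of the photometer; finish while holding it there. Leave the other cuvettes and the things on the bench undisturbed.

Things in the scene. Friction and masses are not known exactly. Their poses are not given: they have to be found in the camera images.
- photometer: Fixed open bench photometer, place and yaw vary. Base plate 120 x 300 x 12 mm (x, y, z); origin at the centre of its underside on the bench. The beam runs along its y: cream lamp housing (70 mm in x, y = 52 to 132 mm), dark detector head (60 mm in x, y = -52 to -118 mm), tops 115 mm above the bench, open gap between. An orange flange sticks out from the detector to -x.
- light_path (a point): Middle of the light path: on the beam axis, half way between lamp and detector, 90 mm above the bench (78 mm above the base plate). Axes as the photometer's: beam along y.
- flange_hole (a point): Centre of the hole's mouth on the orange flange's top, 45 mm above the bench; x = -85, y = -85 mm in the photometer. Vertical hole, 13 mm wide, 2 mm chamfer; flange 60 x 60 x 8 mm. Below, an ear of the base (12 mm high) has a 16 mm hole on the same axis for the pin's end. Nearest side of the detector head: 55 mm away. Axes as the photometer's.
- pin: Index pin, about 60 g, upright in its stand. Steel shank 10 mm in diameter, 42 mm long with a 4 mm tapered end, then a red round head 20 mm in diameter, 34 mm tall (z = 42 to 76 mm). Origin at the centre of the shank's lower end, z up. Fully home, the head's underside rests on the flange: origin 42 mm below flange_hole.
- pin_stand: Fixed grey block 50 x 50 x 46 mm on the bench with a 13 mm hole 44 mm deep in its top, which holds the pin at the start (the head rests on the block's top). Origin at the centre of its underside.
- rack: Fixed white cuvette rack 180 x 50 x 24 mm on the bench, long along its x; origin at the centre of its underside. Three pockets at x = -58, 0, 58 mm, each 35 x 23 mm and 10 mm deep (pocket floor 14 mm above the bench), with one cuvette standing in each, its x along the rack's x.
- cuvette: Green-capped cuvette, about 50 g, in any pocket. Body 32 mm along its x, 20 mm along y, 56 mm tall; origin at the centre of its underside, z up. Faces at y = +-10 mm are frosted (white, 29 mm wide); end faces at x = +-16 mm are the clear windows (17 mm wide), so light passes along its x. Cap 26 x 15 mm, z = 56 to 64 mm, set back 2.5 mm from the frosted faces.
- cuvette_center (a point): Centre of that cuvette's body, 28 mm above its underside; this point belongs on light_path.
- cuvette_red: Same kind of cuvette with a red cap, in another pocket of the rack; leave alone. Origin at the centre of its underside.
- cuvette_black: Same kind of cuvette with a black cap, in another pocket of the rack; leave alone. Origin at the centre of its underside.
- spray: White spray bottle, 73 mm in diameter, 235 mm tall, standing to the left; leave alone. Origin at the centre of its underside.
- petri: Stack of four closed amber dishes, 90 mm in diameter, 60 mm tall; leave alone. Origin at the centre of its underside.
- beaker: Glass beaker, 70 mm in diameter, 85 mm tall; leave alone. Origin at the centre of its underside.
- marker: Blue marker pen lying on the bench, 110 mm long along its x, 16 mm thick; leave alone. Origin under its middle.
Things that resemble listed ones, but are neither listed nor needed, are in the scene too. Several things look just like the rack: the one meant starts farthest to the robot's right.

How it is judged:
On the way, in this order (a step that is already met when the one before it is completed fails the run):
1. the pin is fully home in the flange hole and released (horizontal distance between pin and flange_hole below 0.004 m and z of pin in the frame of flange_hole below -0.038 m and angle between pin's own z axis and vertical below 0.1 rad and contact force between pin and the fingers below 0.1 N), for 0.2 s.
2. the cuvette is held clear above the rack (z of cuvette in the frame of rack above 0.03 m and contact force between cuvette and the fingers above 1 N), for 0.2 s.
At the end, for the whole second after the job is handed in: Green-capped cuvette held still by the fingers, touching nothing else, centre within 6 mm sideways, 15 mm along the beam, 12 mm in height of light_path, windows within 9 degrees of the beam, upright within 8 degrees; pin released in the flange hole, within 4 mm of its axis and of fully home (all of step 1 and x of cuvette_center in the frame of light_path between -0.006 and 0.006 m and y of cuvette_center in the frame of light_path between -0.015 and 0.015 m and z of cuvette_center in the frame of light_path between -0.012 and 0.012 m and angle between the x axis of cuvette and the y axis of photometer, either way round below 0.17 rad and angle between cuvette's own z axis and vertical below 0.15 rad and contact force between cuvette and the fingers above 1 N and contact force between cuvette and photometer below 0.1 N and contact force between cuvette and pin below 0.1 N and linear speed of cuvette below 0.03 m/s and angular speed of cuvette below 0.3 rad/s); the arm keeps its last pose, push and grip.
It fails at once if a finger touches a clear window or the cap of the green-capped cuvette (contact force between any of cuvette_c1, cuvette_c2, cuvette_c3 and the fingers above 0.3 N).
It fails at once if another cuvette is shifted by more than 15 mm (distance of any of cuvette_red, cuvette_black from where it was at the start of the episode above 0.015 m).
It fails at once if the spray bottle, dishes, beaker or marker is shifted by more than 25 mm (distance of any of spray, petri, beaker, marker from where it was at the start of the episode above 0.025 m).
It also fails if it takes over 56 s, if anything falls off the work surface, if the arm or the gripper's body presses on something with over 40 N, if the wrist force passes 120 N, or if a joint passes its speed limit or range.

### The arm

A 6-joint arm with a two-finger parallel gripper is mounted at the origin on the work surface. World frame = base frame: x ahead of the robot, y to its left, z up, the work surface at z = 0. Lengths are in m, angles in rad, forces in N, time in s.
With the tool pointing down it reaches from about 0.35 to 1 m from the base axis. Payload 7.1 kg.
Tool frame: the origin (TCP) lies on the centre line of the jaws, within the pads' length; the fingertips stand 11 mm ahead of it and the grasp point (between the pads) lies 8 mm behind it; z points along the fingers, y is the line along which they close (so a half turn about z gives the same grasp; the last joint's range is limited). The gripper opens to 85 mm and grips with 20 to 120 N. Pads are 22 mm wide; open, the fingers measure 114 mm over their backs; the gripper's body (76 mm by 85 mm) begins 54 mm behind the grasp point. The pads swing forward as they close: fully open they stand 13 mm farther back than shut.
Start: joints at [1.297, 0.423, 1.63, -0, 1.089, -0.019], TCP at [0.158, 0.605, 0.212] pointing down, gripper open.
Joint ranges: [-3, 3], [-0.9, 2.11], [0.09, 2.58], [-1.31, 4.45], [0.11, 2.69], [-2.54, 2.54]. Speed limits (rad/s): [2.39, 2.39, 3.01, 3.14, 3.14, 3.14].

### API

Orientations are given as a rotation vector (axis times angle).
In Python, from cell import * gives the robot as it stands.
- The arm moves only by the shell command python3 -m inch 'ROWS' [FORCE]. ROWS is JSON, a list of rows, each an object with "dr": the turn, a rotation vector about the tool's x, y, z in degrees, a list of three; "travel": the shift along the tool's x, y, z in mm, a list of three; "jaw": the opening, from 0 (shut) to 1 (fully open). A call has 1 to 5 rows; each row shifts and turns the commanded pose from where the row before left it, along the tool's axes as they then stand; what a row does not reach is not made up. A row lasts 1/10 s, in which the tool goes at most 50 mm and 8.59 degrees, less where a joint would pass 70% of its speed; a pose out of reach is approached as far as the arm can. A call is refused whole if a number of a shift passes 50 or a number of a turn 8.59, either way. A call with a gripper value outside its range is refused whole. The fingers move at their own pace and stop on an object; FORCE is the grip in N (left out, the last holds). Time passes only in rows, so rows that do not move let the fingers close. It gives the time, the measured TCP pose, the force, the opening and the grip force at its end, in the units of the state.
- sense(): the state, without advancing time (a new reading comes with each control period).
- snapshot(name): name is "scene" or "top" or "wrist"; returns a dict with "image" (480x640x3 uint8, blue, green, red), "fx", "fy", "cx", "cy" (pixels), "eye" and "orientation" of the camera in the world. Camera axes: x right, y up, looking along -z (the intrinsics and any distortion apply to the point x, -y, -z); pixel columns grow to the right and rows downward; lengths in m; the calibration is good to about 2 mm. The wrist camera is an equidistant fisheye: a pixel r from the principal point sees the ray r / f radians off the axis. A picture is of the moment at which its call begins. There is no depth.
- close_job(): hands the job in; it is judged then, once.
Trained networks look in a picture, given as the dict that the camera call returned (one of the last four; its "shot" number tells which), for a name from the list of things; names that differ only in an ending like _2 or _b are one class to them, and where a whole thing is asked for, a point or a joint stands for the part that bears it (a point fixed in the world has none). Each returns a list of dicts, best first, with "p" (0 to 1); they miss things now and then, are a little off and sometimes report something else, mostly with a low value. They report only what shows in the picture. A call takes as long as a camera call. They do not tell look-alikes from the thing itself.
- regions_of(picture, query): "region" (480x640 bool, what is visible of it) and "at" ([column, row] in pixels, amid what is visible of it).
- landmark_of(picture, query): "at" ([column, row] in pixels: a listed point, or the origin of a listed thing).
The state is a dict: "t": time; "joints": joint angles; "joint_vel": joint speeds; "effort": joint torques, N m; "ee_pos": TCP position; "tool_rot": TCP orientation; "force": force on the tool from outside, world axes, zero at the start; "torque": the same for the moment, N m; "width": opening from 0.0 (shut) to 1.0 (fully open); "grip_force": force on a finger pad.
Only numpy, scipy, OpenCV 4.12 (cv2) and the standard library are available. Lean on these libraries where they do the work, as an engineer would, in place of code of your own. Each camera call takes 0.05 s, during which the arm holds its last target. There are 200 camera calls.

## Working session

There is one attempt and no reset: what is moved stays moved. The work goes in short steps, Python scripts to look and compute and a shell command to move; the robot and the scene stay as the last step left them, time stands still between calls to the robot, and variables do not carry over. Pictures are saved under pics/ and viewed, at most 10 in all, crops included, and the job is handed in when it is done.

```bash
mkdir -p pics
cat > h.py <<'E'
from cell import *
import numpy as np, cv2
from scipy.spatial.transform import Rotation as R
def rot(o):
    o=np.array(o,float)
    if o.shape==(3,3): return o
    return R.from_rotvec(o).as_matrix() if o.size==3 else R.from_quat(o).as_matrix()
def ray(p,uv,fish):
    x=(uv[0]-p['cx'])/p['fx'];y=(uv[1]-p['cy'])/p['fy']
    if fish:
        r=np.hypot(x,y);d=np.array([x/r*np.sin(r),-y/r*np.sin(r),-np.cos(r)]) if r>0 else np.array([0,0,-1.])
    else: d=np.array([x,-y,-1.])
    return np.array(p['eye']),rot(p['orientation'])@(d/np.linalg.norm(d))
def proj(p,X,fish):
    c=rot(p['orientation']).T@(np.array(X)-p['eye']);d=np.array([c[0],-c[1]]);
    if fish:
        r=np.hypot(*d);s=np.arctan2(r,-c[2])/max(r,1e-9)
    else: s=-1/c[2]
    return np.array([p['cx']+p['fx']*d[0]*s,p['cy']+p['fy']*d[1]*s])
def at_z(p,uv,z,fish=False):
    e,d=ray(p,uv,fish);return e+d*(z-e[2])/d[2]
def tri(rs):
    A=sum(np.eye(3)-np.outer(d,d) for e,d in rs);b=sum((np.eye(3)-np.outer(d,d))@e for e,d in rs)
    return np.linalg.solve(A,b)
E
python3 - <<'E'
from h import *
for n in ['scene','top']:
    p=snapshot(n);cv2.imwrite(f'pics/{n}0.png',p['image'])
    print(n,p['fx'],p['cx'],p['cy'],p['eye'],p['orientation'])
    for q in ['photometer','flange_hole','light_path','pin','pin_stand','rack','cuvette','cuvette_center','spray','petri','beaker','marker']:
        l=landmark_of(p,q); print(q,[(np.round(a['at']).tolist(),round(a['p'],2)) for a in l[:5]])
print(sense())
E
```

```text
scene 487.38947779225526 316.5780307928601 241.10002450021017 [1.12328428 1.09857167 0.90676689] [0.35107395 1.23504455 2.32098706]
photometer [([280.0, 260.0], 0.84), ([354.0, 306.0], 0.52)]
flange_hole [([294.0, 234.0], 0.88), ([353.0, 290.0], 0.74), ([369.0, 291.0], 0.43), ([266.0, 206.0], 0.27)]
light_path [([278.0, 238.0], 0.69)]
pin [([267.0, 205.0], 0.48), ([252.0, 183.0], 0.46)]
pin_stand [([266.0, 207.0], 0.73)]
rack [([476.0, 386.0], 0.97), ([454.0, 288.0], 0.94), ([353.0, 307.0], 0.89)]
cuvette [([354.0, 303.0], 0.67)]
cuvette_center [([353.0, 292.0], 0.63)]
spray [([373.0, 395.0], 0.96)]
petri [([266.0, 326.0], 0.6)]
beaker [([193.0, 220.0], 0.7)]
marker [([254.0, 186.0], 0.41)]
top 497.4463865854765 315.38126967565825 240.5696898632525 [0.27242769 0.0623845  1.64283142] [ 0.1043514  -0.10830743 -1.57937011]
photometer [([333.0, 216.0], 0.93)]
flange_hole [([355.0, 243.0], 0.79), ([250.0, 223.0], 0.5)]
light_path [([336.0, 208.0], 0.86)]
pin [([431.0, 249.0], 0.62)]
pin_stand [([247.0, 240.0], 0.68), ([431.0, 249.0], 0.63)]
rack [([132.0, 262.0], 0.62), ([336.0, 214.0], 0
[... 288 characters left out ...]
0.0], 0.58)]
{'t': 1.3, 'joints': array([ 1.29703034e+00,  4.23111749e-01,  1.62993163e+00,  7.75091896e-06,
        1.08857720e+00, -1.90251071e-02]), 'joint_vel': array([-8.38682445e-04, -1.28499768e-03, -1.65289618e-03,  1.49162802e-04,
        4.65765050e-05,  3.45410215e-04]), 'effort': array([ 1.97791387e-04, -5.57357454e+01, -2.82140565e+01,  8.10840470e-05,
        7.68577847e-04,  2.64471811e-05]), 'ee_pos': array([0.15747685, 0.60480505, 0.21219927]), 'tool_rot': array([-3.99069187e-01, -3.11613220e+00,  4.18172953e-05]), 'force': array([-0.05572195, -0.27342235, -0.80846792]), 'torque': array([ 0.01441434,  0.04232762, -0.01996441]), 'grip_force': 0.0, 'width': 1.0027175103243602}
```

View both.

View pics/scene0.png

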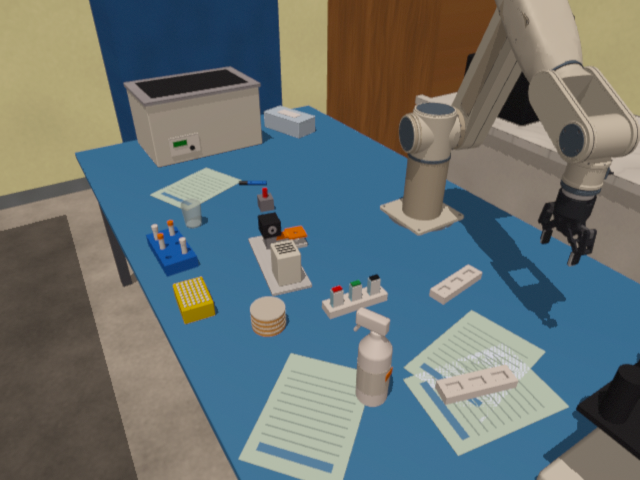

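View pics/top0.png

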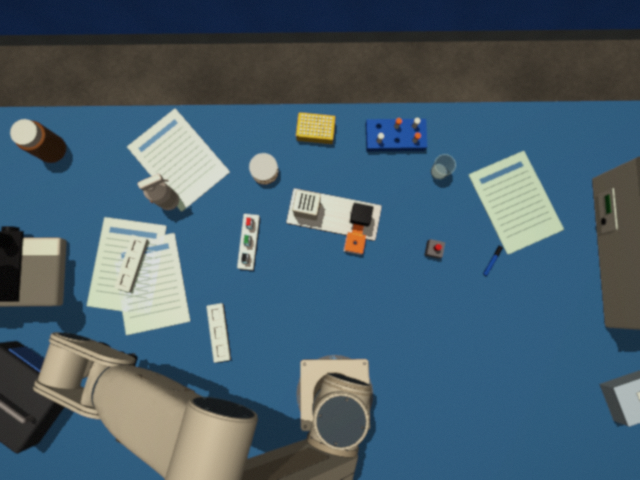

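Run:
```python
from h import *
t=snapshot('top');s=snapshot('scene')
def both(n,a,b):print(n,tri([ray(t,a,0),ray(s,b,0)]).round(4))
both('pinhead top',(438,245),(265,191))
both('hole',(355,243),(294,234))
both('capgreen',(248,240),(356,284))
both('black?',(246,258),(374,277))
for uv in [(292,190),(380,205),(378,238),(288,222)]: print(at_z(t,uv,.012).round(4))
for uv in [(247,215),(259,216),(253,270),(238,268)]: print(at_z(t,uv,.024).round(4))
r=max(regions_of(t,'pin_stand'),key=lambda a:a['at'][0]);print(r['at'],at_z(t,r['at'],.046),r['p'])
c=cv2.resize(t['image'][200:290,210:460],None,fx=3.2,fy=3.2,interpolation=cv2.INTER_CUBIC);cv2.imwrite('pics/crop1.png',c)
w=snapshot('wrist');print(w['eye'],w['orientation'],sense()['ee_pos'],w['fx'],w['cx'],w['cy'])
T=sense();print(rot(T['tool_rot']).round(3))
```

```text
pinhead top [ 0.463  -0.3297  0.074 ]
hole [ 0.4826 -0.0726  0.0363]
capgreen [0.4889 0.2739 0.0685]
black? [0.4312 0.2791 0.0721]
[0.6663 0.1335 0.012 ]
[ 0.6118 -0.1603  0.012 ]
[ 0.5005 -0.1504  0.012 ]
[0.5576 0.1474 0.012 ]
[0.5804 0.2822 0.024 ]
[0.5766 0.2425 0.024 ]
[0.3981 0.2613 0.024 ]
[0.4052 0.3102 0.024 ]
[433.7, 250.9] [ 0.45167833 -0.32485786  0.046     ] 0.8
[0.09043619 0.62245572 0.37467501] [-0.23735014 -0.18109786  1.30691987] [0.15749919 0.60479578 0.21222998] 371.64829954431775 329.71343795061216 246.79125092079443
[[-0.968  0.252  0.   ]
 [ 0.252  0.968 -0.   ]
 [-0.    -0.    -1.   ]]
```

View pics/crop1.png

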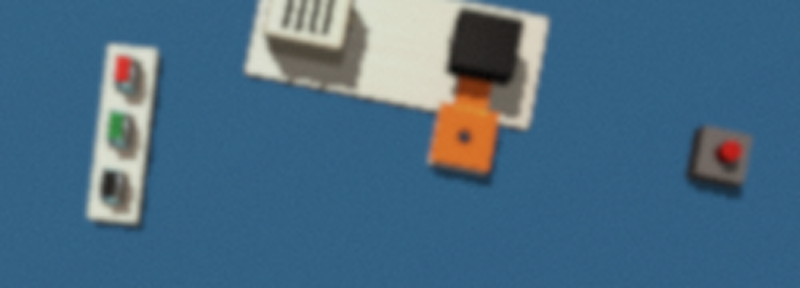

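```bash
python3 -m inch '[{"dr":[0,0,-4.1],"travel":[-20,-30,0],"jaw":1},{"dr":[0,0,0],"travel":[-29,-37.5,0],"jaw":1},{"dr":[0,0,0],"travel":[-29,-37.5,0],"jaw":1},{"dr":[0,0,0],"travel":[-29,-37.5,0],"jaw":1},{"dr":[0,0,0],"travel":[-29,-37.5,0],"jaw":1}]'; python3 -m inch '[{"dr":[0,0,0],"travel":[-20,-37.5,0],"jaw":1},{"dr":[0,0,0],"travel":[-10,-37.5,0],"jaw":1},{"dr":[0,0,0],"travel":[0,0,0],"jaw":1},{"dr":[0,0,0],"travel":[0,0,0],"jaw":1}]'
python3 - <<'E'
from h import *
w=snapshot('wrist');cv2.imwrite('pics/w1.png',w['image']);s=sense();print(s['ee_pos'],rot(s['tool_rot']).round(3),s['joints'])
np.save('w1.npy',{k:w[k] for k in w},allow_pickle=True)
print(w['eye'],rot(w['orientation']).round(3))
for q in ['photometer','flange_hole','light_path','rack','cuvette','cuvette_center']:
    print(q,[(np.round(a['at'],1).tolist(),round(a['p'],2)) for a in landmark_of(w,q)[:4]])
E
```

```text
t: 2.0
ee_pos: [0.2565, 0.4006, 0.2123]
tool_rot: [0.286, 3.128, 0.001]
force: [1.0, -0.5, 1.4]
width: 1.004
grip_force: 0.0
t: 2.4
ee_pos: [0.2723, 0.3227, 0.2127]
tool_rot: [0.29, 3.128, 0.002]
force: [-0.2, 1.0, 0.6]
width: 1.001
grip_force: 0.0
[0.27237097 0.3235726  0.2127022 ] [[-0.983  0.183  0.001]
 [ 0.183  0.983  0.001]
 [-0.001  0.001 -1.   ]] [ 8.42835523e-01  1.18792128e-01  2.05473225e+00  2.07903673e-04
  9.66437943e-01 -5.44167833e-01]
[0.20406072 0.33547177 0.3750812 ] [[ 0.184 -0.945 -0.27 ]
 [ 0.983  0.177  0.051]
 [-0.001 -0.274  0.962]]
photometer [([162.2, 448.7], 0.78)]
flange_hole []
light_path []
rack [([324.9, 394.4], 0.92), ([363.5, 132.0], 0.75), ([598.9, 284.1], 0.59)]
cuvette [([324.9, 399.8], 0.7)]
cuvette_center [([322.7, 415.3], 0.57)]
```

View pics/w1.png

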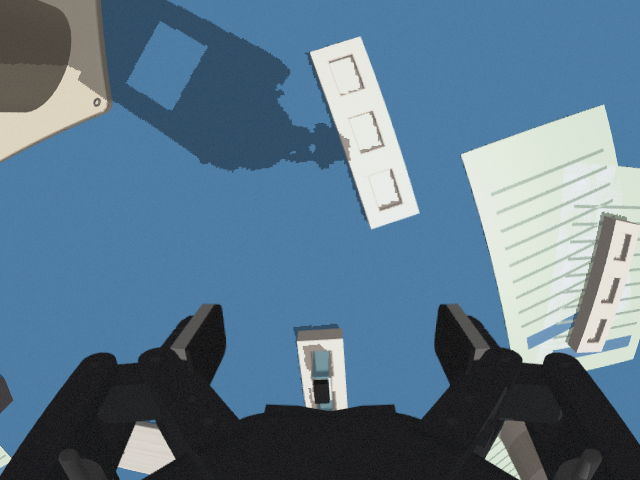

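```bash
python3 -m inch '[{"dr":[0,0,0],"travel":[-31.4,-36.4,0],"jaw":1},{"dr":[0,0,0],"travel":[-31.4,-36.4,0],"jaw":1},{"dr":[0,0,0],"travel":[-31.4,-36.4,0],"jaw":1},{"dr":[0,0,0],"travel":[-31.4,-36.4,0],"jaw":1},{"dr":[0,0,0],"travel":[-31.4,-36.4,0],"jaw":1}]'; python3 -m inch '[{"dr":[0,0,0],"travel":[-31.4,-36.4,0],"jaw":0.6},{"dr":[0,0,0],"travel":[-31.4,-36.4,0],"jaw":0.6},{"dr":[0,0,0],"travel":[-31.4,-36.4,0],"jaw":0.6},{"dr":[0,0,0],"travel":[-31.4,-36.4,0],"jaw":0.6},{"dr":[0,0,0],"travel":[0,0,0],"jaw":0.6}]';python3 -m inch '[{"dr":[0,0,0],"travel":[0,0,0],"jaw":0.6},{"dr":[0,0,0],"travel":[0,0,0],"jaw":0.6}]'
cat > look.py <<'E'
import sys
from h import *
import pickle
n=sys.argv[1]
w=snapshot('wrist');cv2.imwrite(f'pics/{n}.png',w['image']);s=sense();print(s['t'],s['ee_pos'].round(4),rot(s['tool_rot']).round(3)[:,1],s['joints'].round(3),s['width'])
pickle.dump(w,open(n+'.pkl','wb'))
for q in sys.argv[2:]:
    print(q,[(np.round(a['at'],1).tolist(),round(a['p'],2)) for a in landmark_of(w,q)[:4]])
    print('  reg',[(np.round(a['at'],1).tolist(),round(a['p'],2),int(a['region'].sum())) for a in regions_of(w,q)[:3]])
E
python3 look.py w2 flange_hole photometer light_path
```

```text
t: 3.25
ee_pos: [0.3939, 0.114, 0.2124]
tool_rot: [0.286, 3.128, 0.0]
force: [1.7, 0.9, 0.7]
width: 1.0
grip_force: 0.0
t: 3.75
ee_pos: [0.4933, -0.0547, 0.2124]
tool_rot: [0.293, 3.125, -0.002]
force: [-0.7, 1.2, -0.9]
width: 0.603
grip_force: 0.0
t: 3.95
ee_pos: [0.4893, -0.0498, 0.2118]
tool_rot: [-0.286, -3.127, -0.0]
force: [-0.1, 0.5, 0.1]
width: 0.601
grip_force: 0.0
4.0 [ 0.4892 -0.0495  0.2119] [0.181 0.984 0.   ] [-0.125  0.228  1.918  0.     0.996 -1.514] 0.6018993877999468
flange_hole [([301.9, 215.4], 0.79)]
  reg [([358.7, 283.6], 0.62, 33111)]
photometer [([386.5, 288.2], 0.59)]
  reg [([360.6, 284.6], 0.67, 33105)]
light_path [([397.2, 329.6], 0.84), ([300.1, 215.1], 0.71)]
  reg [([358.4, 285.9], 0.94, 32808)]
```

View pics/w2.png

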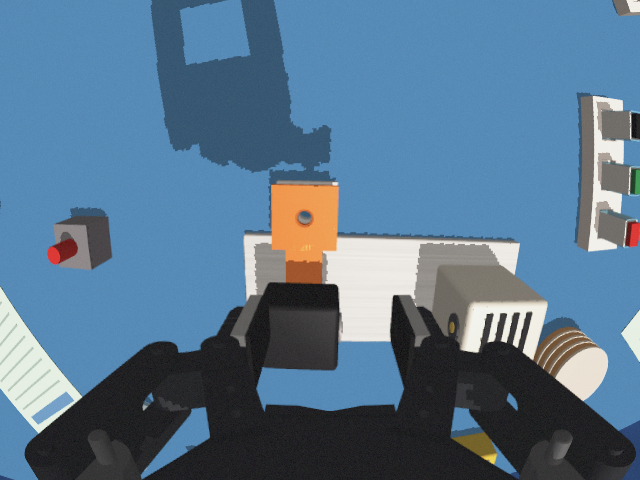

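```bash
cat > m.py <<'E'
from h import *
import pickle
w=pickle.load(open('w2.pkl','rb'))
im=w['image'];hsv=cv2.cvtColor(im,cv2.COLOR_BGR2HSV)
# flange mask
m=((hsv[...,0]>5)&(hsv[...,0]<20)&(hsv[...,1]>150)&(hsv[...,2]>180)).astype(np.uint8);m[:170]=0;m[252:]=0
hole=1-m;hole[:205]=0;hole[230:]=0;hole[:,:290]=0;hole[:,320:]=0
ys,xs=np.nonzero(hole);print('hole',xs.mean(),ys.mean(),xs.size)
H=at_z(w,(xs.mean(),ys.mean()),.045,True);print('H',H.round(4))
cn,_=cv2.findContours(m,cv2.RETR_EXTERNAL,cv2.CHAIN_APPROX_NONE);c=max(cn,key=cv2.contourArea).reshape(-1,2)
P=np.array([at_z(w,q,.045,True)[:2] for q in c]).astype(np.float32)
print(cv2.minAreaRect(P))
for uv in [(305,217),(301.9,215.4)]: print(at_z(w,uv,.045,True).round(4))
a,b=[at_z(w,q,.012,True) for q in [(245,236),(518,241)]];print('edge',a.round(4),b.round(4),np.linalg.norm(a-b),np.degrees(np.arctan2(-(b-a)[0],(b-a)[1])))
print('pin ~',at_z(w,(62,250),.06,True))
E
python3 m.py
```

```text
hole 304.3109756097561 217.5121951219512 164
H [ 0.4818 -0.0722  0.045 ]
((0.4827132523059845, -0.07292760908603668), (0.05958203226327896, 0.06152318790555), 78.79670715332031)
[ 0.4814 -0.0715  0.045 ]
[ 0.4795 -0.074   0.045 ]
edge [ 0.4952 -0.1395  0.012 ] [0.5534 0.1492 0.012 ] 0.2945541450734695 -11.392907645416248
pin ~ [ 0.46011418 -0.33773538  0.06      ]
```

```bash
python3 -m inch '[{"dr":[0,0,0],"travel":[-4,-47,0],"jaw":0.6},{"dr":[0,0,0],"travel":[-4,-47,0],"jaw":0.6},{"dr":[0,0,0],"travel":[-4,-47,0],"jaw":0.6},{"dr":[0,0,0],"travel":[-4,-47,0],"jaw":0.6},{"dr":[0,0,0],"travel":[-4,-47,0],"jaw":0.6}]'; python3 -m inch '[{"dr":[0,0,0],"travel":[-4,-43,0],"jaw":0.6},{"dr":[0,0,0],"travel":[0,0,0],"jaw":0.6},{"dr":[0,0,0],"travel":[0,0,0],"jaw":0.6},{"dr":[0,0,0],"travel":[0,0,0],"jaw":0.6}]';python3 look.py w3 flange_hole pin pin_stand
```

```text
t: 4.8
ee_pos: [0.4666, -0.287, 0.2125]
tool_rot: [0.286, 3.128, -0.0]
force: [1.4, -0.0, -0.5]
width: 0.601
grip_force: 0.0
t: 5.2
ee_pos: [0.4628, -0.3274, 0.212]
tool_rot: [-0.287, -3.128, -0.001]
force: [-0.0, -0.6, 0.9]
width: 0.599
grip_force: 0.0
5.25 [ 0.463  -0.3271  0.2121] [0.181 0.983 0.   ] [-0.636  0.339  1.76   0.     1.043 -2.025] 0.6003794147564714
flange_hole [([571.1, 195.6], 0.57)]
  reg [([565.6, 256.2], 0.77, 17868)]
pin []
  reg [([322.0, 226.9], 0.8, 615)]
pin_stand [([323.4, 207.9], 0.96)]
  reg [([320.1, 207.0], 0.61, 2822)]
```

View pics/w3.png

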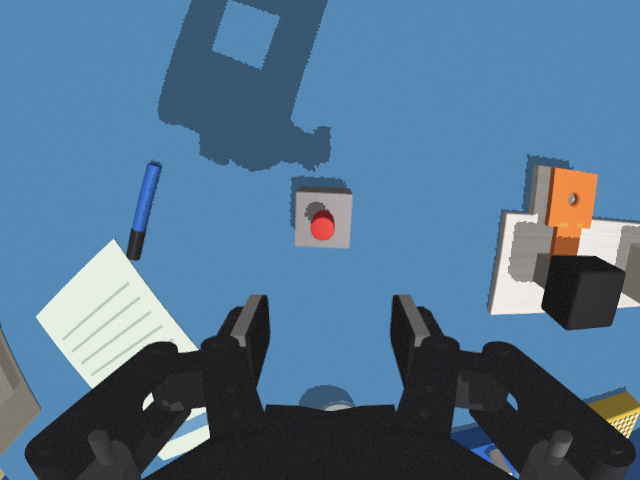

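Run:
```python
from h import *
import pickle
w=pickle.load(open('w3.pkl','rb'));w2=pickle.load(open('w2.pkl','rb'))
im=w['image'];hsv=cv2.cvtColor(im,cv2.COLOR_BGR2HSV)
m=(((hsv[...,0]<8)|(hsv[...,0]>172))&(hsv[...,1]>150)&(hsv[...,2]>60)).astype(np.uint8);m[:200]=0;m[250:]=0;m[:,:290]=0;m[:,350:]=0
ys,xs=np.nonzero(m);print(xs.min(),xs.max(),ys.min(),ys.max(),xs.mean(),ys.mean())
b=m&(hsv[...,2]>190);ys,xs=np.nonzero(b);print('bright',xs.min(),xs.max(),ys.min(),ys.max(),np.percentile(hsv[...,2][m>0],[10,50,90]))
sub=(hsv[205:250,305:340,2]*m[205:250,305:340]);print(sub[::3,::2])
f=((hsv[...,0]>5)&(hsv[...,0]<20)&(hsv[...,1]>150)&(hsv[...,2]>150));h=(~f[192:208,566:584]);ys,xs=np.nonzero(h);u=(xs.mean()+566,ys.mean()+192);print('hole',u,xs.size)
print('tri hole',tri([ray(w,u,1),ray(w2,(304.3,217.5),1)]).round(4),at_z(w,u,.045,1).round(4))
# predict pin silhouette for candidate positions
t=tri([ray(w,(322,228),1),ray(w2,(54,254),1)]);print('tri pin top',t.round(4))
for uv in [(321,227),(322,229),(322,231)]: print(at_z(w,uv,.08,1).round(4))
c=[at_z(w,q,.046,1) for q in [(296,193),(352,195),(350,248),(295,246)]];print(np.round(c,4),np.mean(c,0).round(4))
# silhouette fit
from scipy.optimize import least_squares
th=np.linspace(0,2*np.pi,60)
M0=m.copy()
def err(p):
    pts=np.array([proj(w,[p[0]+.01*np.cos(a),p[1]+.01*np.sin(a),z],1) for z in(.046,.08) for a in th])
    k=np.zeros_like(m);cv2.fillConvexPoly(k,cv2.convexHull(np.round(pts*16).astype(np.int32)),1,shift=4)
    return (k^M0).sum()
best=min(((err((x,y)),x,y) for x in np.arange(.45,.475,.001) for y in np.arange(-.34,-.315,.001)));print(best)
```

```text
311 333 211 239 322.2411214953271 225.11214953271028
bright 311 333 218 239 [103. 228. 235.]
[[  0   0   0   0   0   0   0   0   0   0   0   0   0   0   0   0   0   0]
 [  0   0   0   0   0   0   0   0   0   0   0   0   0   0   0   0   0   0]
 [  0   0   0   0   0   0   0 101 103 105 103 105   0   0   0   0   0   0]
 [  0   0   0   0   0  99 105 105 105 104 103 104 104   0   0   0   0   0]
 [  0   0   0   0   0 105 109 120 151 163 123 108 103 102   0   0   0   0]
 [  0   0   0   0 114 202 227 230 231 232 234 232 213 117   0   0   0   0]
 [  0   0   0   0 222 226 230 231 232 233 234 235 236 232   0   0   0   0]
 [  0   0   0 187 226 228 230 231 232 232 233 236 237 237 209   0   0   0]
 [  0   0   0 207 226 228 229 231 232 232 235 234 237 237 224   0   0   0]
 [  0   0   0   0 227 228 229 230 231 232 234 235 235 237   0   0   0   0]
 [  0   0   0   0   0 225 228 229 231 231 232 234 235 216   0   0   0   0]
 [  0   0   0   0   0   0 218 228 229 230 230 225   0   0   0   0   0   0]
 [  0   0   0   0   0   0   0   0   0   0   0   0   0   0   0   0   0   0]
 [  0   0   0   0   0   0   0   0   0   0   0   0   0   0   0   0   0   0]
 [  0   0   0   0   0   0   0   0   0   0   0   0   0   0   0   0   0   0]]
hole (np.float64(572.4044943820224), np.float64(198.73033707865167)) 89
tri hole [ 0.4822 -0.0725  0.0426] [ 0.4815 -0.0742  0.045 ]
tri pin top [ 0.4601 -0.3336  0.0788]
[ 0.4592 -0.3342  0.08  ]
[ 0.461  -0.3337  0.08  ]
[ 0.4627 -0.3341  0.08  ]
[[ 0.432  -0.3526  0.046 ]
 [ 0.4429 -0.3039  0.046 ]
 [ 0.491  -0.3139  0.046 ]
 [ 0.4799 -0.3634  0.046 ]] [ 0.4615 -0.3335  0.046 ]
(np.uint64(128), np.float64(0.46), np.float64(-0.334))
```

```bash
python3 -m inch '[{"dr":[0,0,0],"travel":[1.3,-6.9,40],"jaw":0.6},{"dr":[0,0,0],"travel":[0,0,40],"jaw":0.6},{"dr":[0,0,0],"travel":[0,0,40],"jaw":0.6},{"dr":[0,0,0],"travel":[0,0,20],"jaw":0.6},{"dr":[0,0,0],"travel":[0,0,10],"jaw":0.6}]'; python3 -m inch '[{"dr":[0,0,0],"travel":[0,0,0],"jaw":0.6},{"dr":[0,0,0],"travel":[0,0,0],"jaw":0.6}]';python3 look.py w4 pin
```

```text
t: 6.05
ee_pos: [0.4594, -0.3339, 0.06]
tool_rot: [-0.287, -3.125, -0.003]
force: [-0.1, -0.1, 0.5]
width: 0.599
grip_force: 0.0
t: 6.25
ee_pos: [0.4612, -0.3354, 0.0632]
tool_rot: [0.287, 3.127, -0.001]
force: [0.1, 0.1, 0.7]
width: 0.602
grip_force: 0.0
6.3 [ 0.4614 -0.3356  0.0636] [ 0.182  0.983 -0.001] [-0.65   0.554  1.838  0.     0.747 -2.037] 0.5974900625218832
pin [([334.5, 257.6], 0.65)]
  reg [([336.0, 293.3], 0.87, 2378)]
```

View pics/w4.png

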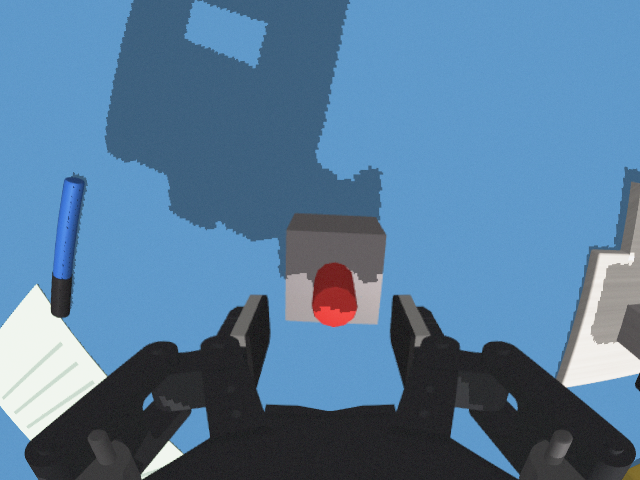

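Run:
```python
from h import *
import pickle
w=pickle.load(open('w4.pkl','rb'));w3=pickle.load(open('w3.pkl','rb'))
print(at_z(w,(334.5,309),.08,1),tri([ray(w,(334.5,309),1),ray(w3,(322.3,229),1)]))
print(proj(w,[.4614,-.3356,.08],1))
s=sense();print(s['ee_pos'],s['joint_vel'].round(4))
```

```text
[ 0.46160385 -0.3334719   0.08      ] [ 0.46060716 -0.33333993  0.08210816]
[329.57140712 309.3881518 ]
[ 0.4613207  -0.33559741  0.06367738] [-0.0016  0.0016  0.005   0.0006 -0.0014 -0.0002]
```

```bash
python3 -m inch '[{"dr":[0,0,0],"travel":[0.2,2.1,1],"jaw":0.6},{"dr":[0,0,0],"travel":[0,0,0],"jaw":0.3},{"dr":[0,0,0],"travel":[0,0,0],"jaw":0.1},{"dr":[0,0,0],"travel":[0,0,0],"jaw":0.1},{"dr":[0,0,0],"travel":[0,0,0],"jaw":0.1}]' 40;python3 -m inch '[{"dr":[0,0,0],"travel":[0,0,0],"jaw":0.1},{"dr":[0,0,0],"travel":[0,0,0],"jaw":0.1},{"dr":[0,0,0],"travel":[0,0,0],"jaw":0.1}]'; python3 -m inch '[{"dr":[0,0,0],"travel":[0,0,-15],"jaw":0.1},{"dr":[0,0,0],"travel":[0,0,-30],"jaw":0.1},{"dr":[0,0,0],"travel":[0,0,-30],"jaw":0.1},{"dr":[0,0,0],"travel":[0,0,-5],"jaw":0.1},{"dr":[0,0,0],"travel":[0,0,0],"jaw":0.1}]'
```

```text
t: 6.9
ee_pos: [0.4606, -0.3329, 0.0613]
tool_rot: [0.287, 3.128, -0.0]
force: [0.3, 0.0, 0.4]
width: 0.099
grip_force: 0.4
t: 7.2
ee_pos: [0.4606, -0.3329, 0.0612]
tool_rot: [0.287, 3.128, -0.0]
force: [-0.5, 0.2, 0.9]
width: 0.103
grip_force: 0.5
t: 7.7
ee_pos: [0.4613, -0.3334, 0.143]
tool_rot: [0.287, 3.126, -0.003]
force: [-0.3, 0.5, -0.5]
width: 0.101
grip_force: 0.0
```

```bash
python3 look.py w5 pin pin_stand
```

```text
7.75 [ 0.4606 -0.3329  0.1417] [ 0.182  0.983 -0.   ] [-0.647  0.432  1.808 -0.     0.9   -2.034] 0.10095749343784695
pin [([332.3, 224.2], 0.63)]
  reg [([331.9, 249.3], 0.58, 1043)]
pin_stand [([331.4, 224.6], 0.58)]
  reg [([327.4, 222.9], 0.97, 4272)]
```

View pics/w5.png

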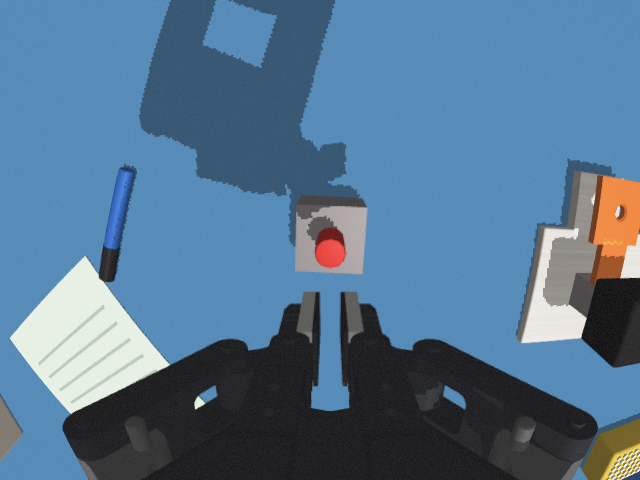

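Run:
```python
from h import *
import pickle
w=pickle.load(open('w5.pkl','rb'));p=np.array([.4606,-.3329,.1417]);tx=np.array([-.983,.181,0])
for dz in(-.011,0,.008,.02,.04): print(dz,[proj(w,p+[0,0,dz]+k*tx,1).round(0).tolist() for k in(-.011,0,.011)])
print(w['eye'],proj(w,[.4605,-.3336,.08],1),proj(w,[.4605,-.3336,.046],1))
im=w['image'];hsv=cv2.cvtColor(im,cv2.COLOR_BGR2HSV)
w4=pickle.load(open('w4.pkl','rb'))
r=regions_of(w4,'pin') if 0 else None
def cen(im,box):
    h=cv2.cvtColor(im,cv2.COLOR_BGR2HSV);m=((h[...,0]<8)|(h[...,0]>172))&(h[...,1]>150)
    ys,xs=np.nonzero(m[box[0]:box[1],box[2]:box[3]]);return xs.min()+box[2],xs.max()+box[2],ys.min()+box[0],ys.max()+box[0]
print(cen(im,(200,290,290,370)),cen(w4['image'],(240,350,290,380)))
print(tri([ray(w,(331,250.5),1),ray(pickle.load(open('w3.pkl','rb')),(322.3,229),1),ray(pickle.load(open('w2.pkl','rb')),(54,254),1)]))
```

```text
-0.011 [[331.0, 302.0], [331.0, 282.0], [331.0, 262.0]]
0 [[331.0, 312.0], [331.0, 291.0], [331.0, 269.0]]
0.008 [[331.0, 319.0], [331.0, 298.0], [331.0, 275.0]]
0.02 [[331.0, 331.0], [331.0, 309.0], [331.0, 285.0]]
0.04 [[331.0, 356.0], [331.0, 332.0], [331.0, 306.0]]
[ 0.3927951  -0.3203135   0.30526354] [329.72246331 253.07452869] [329.86976225 239.27866714]
(np.int64(315), np.int64(344), np.int64(228), np.int64(267)) (np.int64(312), np.int64(356), np.int64(263), np.int64(326))
[ 0.46002854 -0.33304506  0.07924418]
```

```bash
python3 -m inch '[{"dr":[0,0,0],"travel":[0,0,0],"jaw":0.6},{"dr":[0,0,0],"travel":[0,0,10],"jaw":0.6},{"dr":[0,0,0],"travel":[0,0,35],"jaw":0.6},{"dr":[0,0,0],"travel":[0,0,30],"jaw":0.6},{"dr":[0,0,0],"travel":[0,0,5],"jaw":0.6}]' ;python3 -m inch '[{"dr":[0,0,0],"travel":[0,0,6],"jaw":0.6},{"dr":[0,0,0],"travel":[0,0,6],"jaw":0.6},{"dr":[0,0,0],"travel":[0,0,0],"jaw":0.6}]'; python3 look.py w6
```

```text
t: 8.45
ee_pos: [0.4581, -0.331, 0.0573]
tool_rot: [-0.287, -3.122, -0.006]
force: [0.1, 0.5, -0.2]
width: 0.602
grip_force: 0.0
t: 8.75
ee_pos: [0.4609, -0.333, 0.0494]
tool_rot: [0.287, 3.128, -0.0]
force: [0.0, -1.2, -0.1]
width: 0.598
grip_force: 0.0
8.8 [ 0.461  -0.3332  0.0498] [ 0.182  0.983 -0.   ] [-0.647  0.575  1.845 -0.     0.721 -2.034] 0.5989636225730973
```

View pics/w6.png

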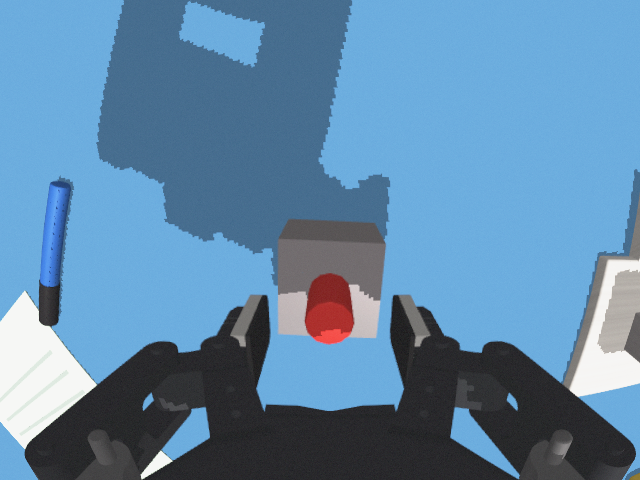

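```bash
python3 -m inch '[{"dr":[0,0,0],"travel":[0,0,7],"jaw":0.6},{"dr":[0,0,0],"travel":[0,0,7],"jaw":0.6},{"dr":[0,0,0],"travel":[0,0,5],"jaw":0.5},{"dr":[0,0,0],"travel":[0,0,0],"jaw":0.5}]'; python3 -m inch '[{"dr":[0,0,0],"travel":[0,0,0],"jaw":0.3},{"dr":[0,0,0],"travel":[0,0,0],"jaw":0.15},{"dr":[0,0,0],"travel":[0,0,0],"jaw":0.15},{"dr":[0,0,0],"travel":[0,0,0],"jaw":0.15}]' 40
```

```text
t: 9.2
ee_pos: [0.46, -0.3325, 0.0293]
tool_rot: [-0.287, -3.127, -0.001]
force: [0.5, 0.8, -0.1]
width: 0.499
grip_force: 0.0
t: 9.6
ee_pos: [0.4607, -0.333, 0.0304]
tool_rot: [0.287, 3.128, -0.0]
force: [0.5, 0.3, 0.4]
width: 0.219
grip_force: 39.1
```

```bash
python3 -m inch '[{"dr":[0,0,0],"travel":[0,0,-15],"jaw":0.15},{"dr":[0,0,0],"travel":[0,0,-30],"jaw":0.15},{"dr":[0,0,0],"travel":[0,0,-20],"jaw":0.15},{"dr":[0,0,0],"travel":[0,0,-5],"jaw":0.15}]'; python3 -m inch '[{"dr":[0,0,0],"travel":[4.4,30,0],"jaw":0.15},{"dr":[0,0,0],"travel":[4.4,45,0],"jaw":0.15},{"dr":[0,0,0],"travel":[4.4,45,0],"jaw":0.15},{"dr":[0,0,0],"travel":[4.4,45,0],"jaw":0.15},{"dr":[0,0,0],"travel":[4.4,45,0],"jaw":0.15}]'; python3 -m inch '[{"dr":[0,0,0],"travel":[4.4,35,0],"jaw":0.15},{"dr":[0,0,0],"travel":[0,15,0],"jaw":0.15},{"dr":[0,0,0],"travel":[0,0,0],"jaw":0.15},{"dr":[0,0,0],"travel":[0,0,0],"jaw":0.15},{"dr":[0,0,0],"travel":[0,0,0],"jaw":0.15}]'; python3 look.py w7 flange_hole pin
```

```text
t: 10.0
ee_pos: [0.4621, -0.334, 0.1035]
tool_rot: [0.287, 3.124, -0.004]
force: [0.6, -0.6, 0.8]
width: 0.216
grip_force: 39.4
t: 10.5
ee_pos: [0.4768, -0.1207, 0.1002]
tool_rot: [-0.288, -3.128, -0.0]
force: [1.4, 0.9, -0.7]
width: 0.22
grip_force: 39.4
t: 11.0
ee_pos: [0.4819, -0.0731, 0.1002]
tool_rot: [-0.289, -3.128, 0.0]
force: [0.8, -0.8, -0.4]
width: 0.22
grip_force: 39.5
11.05 [ 0.4819 -0.0733  0.1002] [ 0.183  0.983 -0.   ] [-0.175  0.399  2.005 -0.     0.737 -1.562] 0.22243163989390896
flange_hole [([328.4, 259.0], 0.86)]
  reg [([453.6, 308.1], 0.95, 35381)]
pin [([334.4, 274.5], 0.75)]
  reg [([333.3, 328.6], 0.88, 4072)]
```

View pics/w7.png

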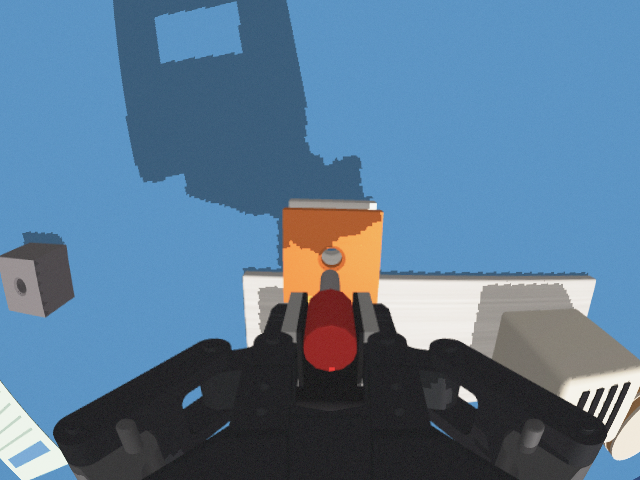

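Run:
```python
from h import *
import pickle
w=pickle.load(open('w7.pkl','rb'));p=np.array([.4819,-.0733])
for n,x,z in[('pin end',p,.074),('head under',p,.116),('head top',p,.150),('hole@tcp',p,.045)]: print(n,proj(w,[*x,z],1).round(1))
print('hole',at_z(w,(331.5,259),.045,1).round(4),at_z(w,(332,258),.045,1).round(4))
im=w['image'];h=cv2.cvtColor(im,cv2.COLOR_BGR2HSV)
print('\n'.join(' '.join(f'{int(a):3d}' for a in r) for r in h[240:292:2,314:352:2,1]))
```

```text
pin end [329.8 274.6]
head under [329.6 307.9]
head top [329.4 348.8]
hole@tcp [329.9 258.3]
hole [ 0.4825 -0.0724  0.045 ] [ 0.4819 -0.072   0.045 ]
183 187 180 185 183 185 180 185 181 182 182 186 164 159 159 162 160 159 161
183 185 182 188 183 183 184 185 184 172 164 162 160 163 163 163 161 160 161
186 183 187 187 180 182 187 180 183 176 160 159 163 162 160 160 159 164 162
185 178 187 185 188 188 188 183 181 184 178 174 162 161 159 158 160 157 160
187 185 182 185 185 181 167 112  77  74  81 169 185 166 158 160 159 159 160
186 181 188 182 185 116   4  66  80  75  39   2 130 185 170 159 159 158 161
167 184 183 189 155  17  15  17  12  17  11  11  14 147 185 164 159 160 159
165 165 176 179  37  15  14  13  14  14  15  12  15  42 184 177 159 157 160
164 164 177 179  25  11  16  19  16  16  15  15  18  18 179 184 156 158 161
164 161 180 183  24  15  15  13  15  16  13  11  15  27 183 192 161 161 161
167 164 175 186 152  25  13  16  15  16  16  18  18  77 185 184 160 159 158
164 163 176 186 185 101  24  17  14  16  16  16  74 188 187 181 162 158 157
164 162 168 184 184 184 170  63  32  2
[... 325 characters left out ...]
 162 159 160 163
166 164 166 165  62  13   8  11  11   8   6   6 150 161 162 164 162 164 161
166 167 166 164  11   6  11  11  13  11  14  11 117 163 162 165 163 161 160
164 167 168 159  14   6  11   8  13  11   8   6   6 160 162 162 161 163 160
168 165 166 159  14  11  11  11   8  11   8   8   9 165 163 163 162 165 161
166 166 166 134  11  11   5  11   6  11  11   8   9 164 164 163 164 162 163
165 164 165 129  14   8   8  13  11   8  14   9   6 162 163 165 163 160 163
165 169 166  90  14  13  14   8  14  11  13   8   6 161 163 163 164 160 163
166 167 167  88  11   8  11  10  72  30  14   8  14 159 165 163 163 164 162
165 165 171  62  77 120 152 176 191 181 148 115  74 161 163 166 166 163 165
```

```bash
python3 -m inch '[{"dr":[0,0,0],"travel":[0,0.7,20],"jaw":0.15},{"dr":[0,0,0],"travel":[0,0,10],"jaw":0.15},{"dr":[0,0,0],"travel":[0,0,10],"jaw":0.15},{"dr":[0,0,0],"travel":[0,0,5],"jaw":0.15},{"dr":[0,0,0],"travel":[0,0,0],"jaw":0.15}]'; python3 -m inch '[{"dr":[0,0,0],"travel":[0,0,8],"jaw":0.15},{"dr":[0,0,0],"travel":[0,0,8],"jaw":0.15},{"dr":[0,0,0],"travel":[0,0,5],"jaw":0.15},{"dr":[0,0,0],"travel":[0,0,2],"jaw":0.15},{"dr":[0,0,0],"travel":[0,0,0],"jaw":0.15}]'
```

```text
t: 11.75
ee_pos: [0.4817, -0.0717, 0.0545]
tool_rot: [-0.287, -3.127, -0.0]
force: [-0.4, -0.5, -0.2]
width: 0.223
grip_force: 39.5
t: 12.25
ee_pos: [0.4819, -0.0717, 0.0318]
tool_rot: [-0.287, -3.128, -0.0]
force: [0.2, -0.4, -0.8]
width: 0.219
grip_force: 39.5
```

Inserted freely with ~2 mm to go. Lower the rest, release, and back up.

```bash
python3 -m inch '[{"dr":[0,0,0],"travel":[0,0,1.5],"jaw":0.15},{"dr":[0,0,0],"travel":[0,0,1],"jaw":0.15},{"dr":[0,0,0],"travel":[0,0,0],"jaw":0.15},{"dr":[0,0,0],"travel":[0,0,0],"jaw":0.15}]'; python3 -m inch '[{"dr":[0,0,0],"travel":[0,0,0],"jaw":0.3},{"dr":[0,0,0],"travel":[0,0,0],"jaw":0.5},{"dr":[0,0,0],"travel":[0,0,0],"jaw":0.5},{"dr":[0,0,0],"travel":[0,0,0],"jaw":0.5}]';python3 -m inch '[{"dr":[0,0,0],"travel":[0,0,-20],"jaw":0.5},{"dr":[0,0,0],"travel":[0,0,-40],"jaw":0.5},{"dr":[0,0,0],"travel":[0,0,-45],"jaw":0.5},{"dr":[0,0,0],"travel":[0,0,-45],"jaw":0.5},{"dr":[0,0,0],"travel":[0,0,0],"jaw":0.5}]'
python3 - <<'E'
from h import *
import pickle
w=snapshot('wrist');pickle.dump(w,open('w8.pkl','wb'));print(sense()['ee_pos'])
h=cv2.cvtColor(w['image'],cv2.COLOR_BGR2HSV);m=((h[...,0]<5)|(h[...,0]>172))&(h[...,1]>150)
n,l,st,c=cv2.connectedComponentsWithStats(m.astype(np.uint8))
for i in range(1,n):
    if st[i,4]>80: print(st[i],c[i].round(1))
th=np.linspace(0,6.28,40);H=[.482,-.0722]
q=np.array([proj(w,[H[0]+.01*np.cos(a),H[1]+.01*np.sin(a),z],1) for z in(.045,.079) for a in th]);print('expected home box',q.min(0),q.max(0)-q.min(0))
q=np.array([proj(w,[H[0]+.01*np.cos(a),H[1]+.01*np.sin(a),z+.008],1) for z in(.045,.079) for a in th]);print('if 8 mm high',q.min(0),q.max(0)-q.min(0))
E
```

```text
t: 12.65
ee_pos: [0.4823, -0.0718, 0.0298]
tool_rot: [0.287, 3.128, -0.0]
force: [0.4, 0.1, -0.6]
width: 0.225
grip_force: 39.5
t: 13.05
ee_pos: [0.4822, -0.0717, 0.0298]
tool_rot: [0.287, 3.128, 0.0]
force: [-0.9, 0.2, 0.1]
width: 0.499
grip_force: 0.0
t: 13.55
ee_pos: [0.4861, -0.0724, 0.1854]
tool_rot: [0.286, 3.118, -0.001]
force: [0.6, 0.3, -1.3]
width: 0.496
grip_force: 0.0
[ 0.48433386 -0.07209483  0.18275364]
[317 210  26  33 655] [329.5 226.9]
expected home box [315.92726853 209.08101261] [26.87507309 34.62220367]
if 8 mm high [315.51322266 210.92469094] [27.64802607 35.80763806]
```

```bash
python3 -m inch '[{"dr":[0,0,0],"travel":[7,42.5,0],"jaw":0.7},{"dr":[0,0,0],"travel":[7,42.5,0],"jaw":0.7},{"dr":[0,0,0],"travel":[7,42.5,0],"jaw":0.7},{"dr":[0,0,0],"travel":[7,42.5,0],"jaw":0.7},{"dr":[0,0,0],"travel":[7,42.5,0],"jaw":0.7}]'; python3 -m inch '[{"dr":[0,0,0],"travel":[7,42.5,0],"jaw":0.7},{"dr":[0,0,0],"travel":[7,42.5,0],"jaw":0.7},{"dr":[0,0,0],"travel":[7,42,0],"jaw":0.7},{"dr":[0,0,0],"travel":[0,0,0],"jaw":0.7},{"dr":[0,0,0],"travel":[0,0,0],"jaw":0.7}]'; python3 look.py w9 cuvette cuvette_center rack
python3 - <<'E'
from h import *
import pickle
w=pickle.load(open('w9.pkl','rb'));w2=pickle.load(open('w2.pkl','rb'))
def blobs(im,lo,hi):
    h=cv2.cvtColor(im,cv2.COLOR_BGR2HSV);m=(h[...,0]>=lo)&(h[...,0]<=hi)&(h[...,1]>110)
    n,l,st,c=cv2.connectedComponentsWithStats(m.astype(np.uint8))
    return [(st[i].tolist(),c[i].round(1).tolist()) for i in range(1,n) if st[i,4]>60]
print('green',blobs(w['image'],50,85));print('red',blobs(w['image'],0,5),blobs(w['image'],172,180))
E
```

```text
t: 14.1
ee_pos: [0.4853, 0.145, 0.1782]
tool_rot: [-0.288, -3.126, 0.001]
force: [0.1, 0.2, 0.3]
width: 0.695
grip_force: 0.0
t: 14.6
ee_pos: [0.4878, 0.2726, 0.178]
tool_rot: [-0.284, -3.126, 0.003]
force: [0.8, -0.2, 0.2]
width: 0.703
grip_force: 0.0
14.65 [0.4879 0.2717 0.1782] [ 0.181  0.983 -0.002] [ 0.487  0.371  1.804 -0.     0.97  -0.901] 0.6980611295233258
cuvette [([333.7, 227.7], 0.69)]
  reg [([334.6, 239.0], 0.91, 1428)]
cuvette_center [([331.3, 162.7], 0.59), ([335.9, 235.5], 0.58)]
  reg [([336.8, 236.5], 0.76, 1376)]
rack [([336.2, 223.2], 0.61)]
  reg [([333.9, 208.1], 0.97, 7767), ([630.8, 138.7], 0.77, 1467), ([8.5, 424.7], 0.56, 564)]
green [([327, 228, 21, 35, 651], [336.8, 244.6])]
red [([3, 276, 29, 26, 447], [16.9, 288.7]), ([331, 298, 21, 32, 580], [341.5, 313.6])] []
```

View pics/w9.png

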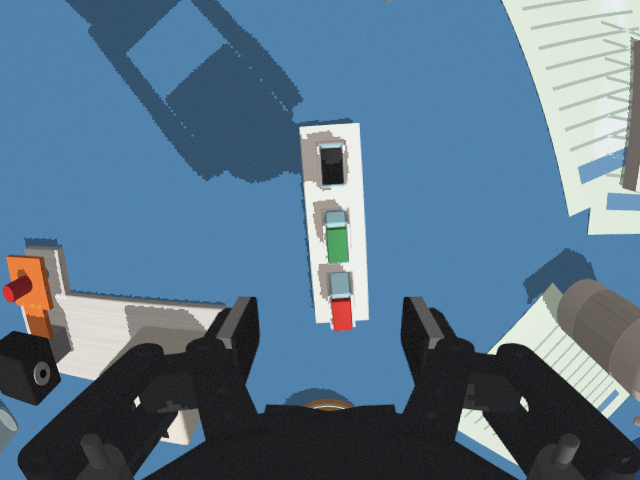

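```bash
cat > fit.py <<'E'
from h import *
import pickle,sys
from scipy.optimize import minimize
w=pickle.load(open(sys.argv[1],'rb'));x0=eval(sys.argv[2])
h=cv2.cvtColor(w['image'],cv2.COLOR_BGR2HSV);M=((h[...,0]>=45)&(h[...,0]<=90)&(h[...,1]>110)).astype(np.uint8)
n,l,st,c=cv2.connectedComponentsWithStats(M);k=max(range(1,n),key=lambda i:st[i,4]);M=(l==k).astype(np.uint8);S=8
Mb=cv2.resize(M,None,fx=S,fy=S,interpolation=cv2.INTER_LINEAR)
bx=st[k];Mb=cv2.resize(M[bx[1]-6:bx[1]+bx[3]+6,bx[0]-6:bx[0]+bx[2]+6].astype(np.float32),None,fx=S,fy=S)>.5
o=np.array([bx[0]-6,bx[1]-6])
def err(p,z0):
    c,s=np.cos(p[2]/10),np.sin(p[2]/10)
    q=np.array([proj(w,[p[0]/100+c*a-s*b,p[1]/100+s*a+c*b,z0+z],1) for a in(-.013,.013) for b in(-.0075,.0075) for z in(.056,.064)])
    K=np.zeros(Mb.shape,np.uint8);cv2.fillConvexPoly(K,cv2.convexHull((((q-o+.5)*S)*16).astype(np.int32)),1,shift=4)
    return (K.astype(bool)^Mb).sum()/S**2
for z0 in map(float,sys.argv[3:]):
    r=min((minimize(err,[x0[0]*100+a,x0[1]*100,x0[2]*10+b],args=(z0,),method='Nelder-Mead',options=dict(initial_simplex=np.array([[x0[0]*100+a,x0[1]*100,x0[2]*10+b]]*4)+np.vstack([np.zeros(3),np.diag([.4,.4,.5])]))) for a in(-.2,.2) for b in(-.4,.4)),key=lambda r:r.fun)
    print(z0,'xy',(r.x[:2]/100).round(4),'yaw deg',round(np.degrees(r.x[2]/10),2),'err px',round(r.fun,1),'of',M.sum())
E
python3 fit.py w9.pkl '(.489,.274,-.13)' .014 .012 .016
python3 - <<'E'
from h import *
import pickle
w=pickle.load(open('w9.pkl','rb'))
t=[at_z(w,q,.024,1)[:2] for q in [(301,127),(359,123),(369,319),(317,323)]];print(np.round(t,4),np.mean(t,0))
for a,b in((0,3),(1,2)):d=t[b]-t[a];print(np.linalg.norm(d),np.degrees(np.arctan2(d[1],d[0])))
print(tri([ray(w,(336.8,247),1),ray(pickle.load(open('w2.pkl','rb')),(636,181),1)]))
# photometer yaw from lower left edge etc in w9 unavailable; use w7 base front edge
w=pickle.load(open('w7.pkl','rb'));a,b=[at_z(w,q,.012,1) for q in [(244,272),(595,277)]];print(a,b,np.linalg.norm(a-b),np.degrees(np.arctan2(-(b-a)[0],(b-a)[1])))
E
```

```text
0.014 xy [0.4939 0.2763] yaw deg -7.85 err px 100.5 of 651
0.012 xy [0.4941 0.2763] yaw deg -5.51 err px 89.7 of 651
0.016 xy [0.4934 0.2764] yaw deg -8.4 err px 111.7 of 651
[[0.4006 0.2634]
 [0.406  0.3119]
 [0.5848 0.2922]
 [0.5799 0.2427]] [0.4928181  0.27754856]
0.18052590336596472 -6.5830595077132035
0.17986248503923694 -6.291308700604997
[0.49401018 0.27611064 0.07341786]
[ 0.4912247  -0.13881226  0.012     ] [0.5534136  0.14974972 0.012     ] 0.29518718137609345 -12.161980555059998
```

```bash
python3 -m inch '[{"dr":[0,0,-4],"travel":[0,0,0],"jaw":0.6},{"dr":[0,0,0],"travel":[-5,5.9,30],"jaw":0.6},{"dr":[0,0,0],"travel":[0,0,35],"jaw":0.6},{"dr":[0,0,0],"travel":[0,0,10],"jaw":0.6},{"dr":[0,0,0],"travel":[0,0,0],"jaw":0.6}]'; python3 -m inch '[{"dr":[0,0,0],"travel":[0,0,0],"jaw":0.6},{"dr":[0,0,0],"travel":[0,0,0],"jaw":0.6}]'; python3 look.py w10 cuvette; python3 fit.py w10.pkl '(.4935,.277,-.11)' .014
python3 - <<'E'
from h import *
import pickle
w=pickle.load(open('w10.pkl','rb'));s=sense();p=s['ee_pos']
h=cv2.cvtColor(w['image'],cv2.COLOR_BGR2HSV);M=((h[...,0]>=45)&(h[...,0]<=90)&(h[...,1]>110)&(h[...,2]>100))
ys,xs=np.nonzero(M);print('cap box',xs.min(),xs.max(),ys.min(),ys.max())
for r in range(ys.min(),ys.max()+1,4): x=np.nonzero(M[r])[0];print(r,x.min() if len(x) else 0,x.max() if len(x) else 0, h[r,int(x.mean()),2] if len(x) else 0,end='; ')
Ry=rot(s['tool_rot']);print();print('proj tcp axis at .078 ±x13',[proj(w,[*(p+Ry[:,0]*k)[:2],.078],1).round(1) for k in(-.013,0,.013)])
E
```

```text
t: 15.45
ee_pos: [0.4935, 0.2766, 0.1034]
tool_rot: [-0.179, -3.133, 0.003]
force: [0.2, 0.7, 1.0]
width: 0.599
grip_force: 0.0
t: 15.65
ee_pos: [0.4956, 0.278, 0.1063]
tool_rot: [0.178, 3.134, 0.002]
force: [0.0, 0.2, -0.3]
width: 0.604
grip_force: 0.0
15.7 [0.4956 0.278  0.1063] [0.113 0.994 0.002] [ 0.49   0.484  1.828 -0.     0.827 -0.967] 0.601303365387453
cuvette [([329.0, 239.8], 0.79)]
  reg [([324.9, 257.2], 0.83, 2526)]
0.014 xy [0.4938 0.2767] yaw deg -5.98 err px 135.5 of 1218
cap box 314 340 249 289
249 314 314 104; 253 314 323 145; 257 314 340 162; 261 314 340 164; 265 314 340 162; 269 314 340 159; 273 315 340 162; 277 315 340 164; 281 315 340 161; 285 315 340 161; 289 315 339 161; 
proj tcp axis at .078 ±x13 [array([329.8, 294.4]), array([329.8, 272.5]), array([329.7, 249.7])]
```

```bash
python3 -m inch '[{"dr":[0,0,0],"travel":[1.7,-1.4,20],"jaw":0.6},{"dr":[0,0,0],"travel":[0,0,25],"jaw":0.6},{"dr":[0,0,0],"travel":[0,0,20],"jaw":0.6},{"dr":[0,0,0],"travel":[0,0,10],"jaw":0.6},{"dr":[0,0,0],"travel":[0,0,5],"jaw":0.6}]'; python3 -m inch '[{"dr":[0,0,0],"travel":[0,0,5],"jaw":0.6},{"dr":[0,0,0],"travel":[0,0,5],"jaw":0.6},{"dr":[0,0,0],"travel":[0,0,4],"jaw":0.6},{"dr":[0,0,0],"travel":[0,0,0],"jaw":0.6},{"dr":[0,0,0],"travel":[0,0,0],"jaw":0.6}]'
```

```text
t: 16.3
ee_pos: [0.4926, 0.2763, 0.0243]
tool_rot: [-0.178, -3.136, 0.001]
force: [-0.7, 0.3, 0.2]
width: 0.603
grip_force: 0.0
t: 16.8
ee_pos: [0.4929, 0.2764, 0.0109]
tool_rot: [0.178, 3.136, 0.0]
force: [-1.0, 0.8, -0.4]
width: 0.598
grip_force: 0.0
```

```bash
python3 -m inch '[{"dr":[0,0,0],"travel":[-0.8,0.3,-1],"jaw":0.4},{"dr":[0,0,0],"travel":[0,0,0],"jaw":0.3},{"dr":[0,0,0],"travel":[0,0,0],"jaw":0.25},{"dr":[0,0,0],"travel":[0,0,0],"jaw":0.15},{"dr":[0,0,0],"travel":[0,0,0],"jaw":0.15}]' 30; python3 -m inch '[{"dr":[0,0,0],"travel":[0,0,0],"jaw":0.15},{"dr":[0,0,0],"travel":[0,0,0],"jaw":0.15}]'; python3 look.py w11 cuvette
```

```text
t: 17.3
ee_pos: [0.4939, 0.2767, 0.012]
tool_rot: [0.178, 3.136, 0.0]
force: [0.2, -0.1, 3.0]
width: 0.232
grip_force: 30.3
t: 17.5
ee_pos: [0.4938, 0.2767, 0.012]
tool_rot: [0.178, 3.136, 0.0]
force: [-0.1, -0.4, 4.7]
width: 0.23
grip_force: 30.6
17.55 [0.4938 0.2767 0.012 ] [0.113 0.994 0.   ] [ 0.49   0.636  1.857 -0.     0.648 -0.968] 0.22397706999634534
cuvette [([328.0, 294.7], 0.76)]
  reg [([328.8, 338.7], 0.92, 8045), ([33.4, 407.2], 0.66, 9002)]
```

```bash
python3 -m inch '[{"dr":[0,0,0],"travel":[0,0,-10],"jaw":0.15},{"dr":[0,0,0],"travel":[0,0,-20],"jaw":0.15},{"dr":[0,0,0],"travel":[0,0,-35],"jaw":0.15},{"dr":[0,0,0],"travel":[0,0,-40],"jaw":0.15},{"dr":[0,0,0],"travel":[0,0,-35],"jaw":0.15}]' 30; python3 -m inch '[{"dr":[0,0,0],"travel":[0,0,0],"jaw":0.15},{"dr":[0,0,0],"travel":[0,0,0],"jaw":0.15},{"dr":[0,0,0],"travel":[0,0,0],"jaw":0.15}]'; python3 look.py w12 cuvette
```

```text
t: 18.15
ee_pos: [0.4933, 0.2765, 0.1536]
tool_rot: [-0.178, -3.136, 0.0]
force: [-0.4, 0.4, 0.2]
width: 0.232
grip_force: 30.0
t: 18.45
ee_pos: [0.4926, 0.2761, 0.1507]
tool_rot: [-0.178, -3.135, 0.002]
force: [-0.4, 0.8, -0.1]
width: 0.228
grip_force: 30.0
18.5 [0.4925 0.276  0.1503] [ 0.113  0.994 -0.002] [ 0.49   0.417  1.809 -0.     0.919 -0.968] 0.22698973571696615
cuvette [([330.8, 296.5], 0.64), ([331.6, 157.9], 0.58)]
  reg [([329.6, 336.5], 0.76, 8084)]
```

```bash
python3 -m inch '[{"dr":[0,0,0],"travel":[-12,-25,0],"jaw":0.15},{"dr":[0,0,0],"travel":[-18,-41,0],"jaw":0.15},{"dr":[0,0,0],"travel":[-18,-41,0],"jaw":0.15},{"dr":[0,0,0],"travel":[-18,-41,0],"jaw":0.15},{"dr":[0,0,0],"travel":[-18,-41,0],"jaw":0.15}]'; python3 -m inch '[{"dr":[0,0,0],"travel":[-18,-41,0],"jaw":0.15},{"dr":[0,0,0],"travel":[-18,-41,0],"jaw":0.15},{"dr":[0,0,7],"travel":[0,0,0],"jaw":0.15},{"dr":[0,0,8],"travel":[0,0,0],"jaw":0.15},{"dr":[0,0,8],"travel":[0,0,0],"jaw":0.15}]'; python3 -m inch '[{"dr":[0,0,8],"travel":[0,0,0],"jaw":0.15},{"dr":[0,0,8],"travel":[0,0,0],"jaw":0.15},{"dr":[0,0,8],"travel":[0,0,0],"jaw":0.15},{"dr":[0,0,8],"travel":[0,0,0],"jaw":0.15},{"dr":[0,0,8],"travel":[0,0,0],"jaw":0.15}]';python3 -m inch '[{"dr":[0,0,8],"travel":[0,0,0],"jaw":0.15},{"dr":[0,0,8],"travel":[0,0,0],"jaw":0.15},{"dr":[0,0,8],"travel":[0,0,0],"jaw":0.15},{"dr":[0,0,8],"travel":[0,0,0],"jaw":0.15},{"dr":[0,0,0],"travel":[0,0,0],"jaw":0.15}]';python3 -m inch '[{"dr":[0,0,0],"travel":[0,0,0],"jaw":0.15},{"dr":[0,0,0],"travel":[0,0,0],"jaw":0.15},{"dr":[0,0,0],"travel":[0,0,0],"jaw":0.15}]';python3 look.py w13 cuvette flange_hole
```

```text
t: 19.1
ee_pos: [0.5554, 0.0776, 0.1507]
tool_rot: [-0.177, -3.135, 0.0]
force: [0.4, 0.1, -1.5]
width: 0.23
grip_force: 30.0
t: 19.6
ee_pos: [0.5816, -0.0069, 0.1504]
tool_rot: [-0.81, -3.033, 0.001]
force: [0.4, -0.1, -0.8]
width: 0.232
grip_force: 30.0
t: 20.1
ee_pos: [0.5815, -0.0062, 0.1505]
tool_rot: [-1.797, -2.575, 0.002]
force: [-0.3, 0.1, -0.3]
width: 0.23
grip_force: 30.0
t: 20.6
ee_pos: [0.5816, -0.0062, 0.1506]
tool_rot: [-2.433, -1.985, 0.002]
force: [-0.4, -0.0, 0.2]
width: 0.227
grip_force: 30.0
t: 20.9
ee_pos: [0.582, -0.0062, 0.1515]
tool_rot: [-2.431, -1.99, 0.0]
force: [0.0, -0.6, -1.0]
width: 0.228
grip_force: 30.0
20.95 [ 0.5821 -0.0062  0.1516] [ 0.98  -0.198 -0.   ] [-0.031  0.437  1.771 -0.     0.934  0.168] 0.23078070255303273
cuvette [([331.4, 296.5], 0.81), ([333.7, 225.2], 0.65)]
  reg [([328.2, 335.2], 0.78, 7919)]
flange_hole [([229.3, 334.1], 0.72)]
  reg [([322.8, 171.2], 0.64, 40102)]
```

```bash
python3 fit.py w13.pkl '(.582,-.006,1.37)' .1536; python3 fit.py w12.pkl '(.4925,.276,-.11)' .1523
```

```text
0.1536 xy [ 0.582  -0.0062] yaw deg 78.64 err px 246.0 of 3540
0.1523 xy [0.4933 0.276 ] yaw deg -6.37 err px 228.0 of 3525
```

```bash
python3 -m inch '[{"dr":[0,0,0],"travel":[0,0,20],"jaw":0.15},{"dr":[0,0,0],"travel":[0,0,20],"jaw":0.15},{"dr":[0,0,0],"travel":[0,0,20],"jaw":0.15},{"dr":[0,0,0],"travel":[0,0,15],"jaw":0.15},{"dr":[0,0,0],"travel":[0,0,10],"jaw":0.15}]'; python3 -m inch '[{"dr":[0,0,0],"travel":[0,0,5],"jaw":0.15},{"dr":[0,0,0],"travel":[0,0,1],"jaw":0.15},{"dr":[0,0,0],"travel":[0,0,0],"jaw":0.15},{"dr":[0,0,0],"travel":[0,0,0],"jaw":0.15},{"dr":[0,0,0],"travel":[0,0,0],"jaw":0.15}]'; python3 look.py w14 cuvette_center;python3 fit.py w14.pkl '(.582,-.006,1.37)' .062
```

```text
t: 21.65
ee_pos: [0.5817, -0.0063, 0.0656]
tool_rot: [-2.432, -1.987, 0.001]
force: [0.4, -0.0, -0.4]
width: 0.232
grip_force: 30.0
t: 22.15
ee_pos: [0.5826, -0.0062, 0.0614]
tool_rot: [2.432, 1.987, 0.001]
force: [-0.3, 0.3, -0.1]
width: 0.229
grip_force: 30.0
22.2 [ 0.5825 -0.0063  0.0613] [ 0.98  -0.199  0.001] [-0.031  0.571  1.811  0.     0.759  0.17 ] 0.23227993435166797
cuvette_center [([329.4, 320.8], 0.89)]
  reg [([328.1, 333.8], 0.92, 8015)]
0.062 xy [ 0.5823 -0.0074] yaw deg 78.38 err px 150.2 of 3532
```

```bash
python3 -m inch '[{"dr":[0,0,0],"travel":[0,0,1],"jaw":0.15},{"dr":[0,0,0],"travel":[0,0,0],"jaw":0.15},{"dr":[0,0,0],"travel":[0,0,0],"jaw":0.15},{"dr":[0,0,0],"travel":[0,0,0],"jaw":0.15},{"dr":[0,0,0],"travel":[0,0,0],"jaw":0.15}]'
python3 - <<'E'
from h import *
s=sense();print(s['joint_vel'].round(4),s['grip_force'],s['ee_pos'])
t=snapshot('top');h=cv2.cvtColor(t['image'],cv2.COLOR_BGR2HSV);m=((h[...,0]<5)|(h[...,0]>172))&(h[...,1]>150)
n,l,st,c=cv2.connectedComponentsWithStats(m.astype(np.uint8));print([(c[i].round(1).tolist(),st[i,4]) for i in range(1,n) if st[i,4]>15],proj(t,[.482,-.0722,.079],0))
print(close_job())
E
```

```text
t: 22.8
ee_pos: [0.5821, -0.0062, 0.0597]
tool_rot: [2.433, 1.988, -0.0]
force: [0.8, 0.5, -0.4]
width: 0.233
grip_force: 30.0
[-0.0004 -0.0002  0.0007  0.0002 -0.0002 -0.0003] 30.000749230384827 [ 0.58214951 -0.00622579  0.05970317]
[([248.0, 221.2], np.int32(20))] [356.18664764 241.09607332]
the job is handed in; nothing more can be done
None
```

The job is handed in with no verdict returned: by my measurements the pin is home and released in the flange hole, and the green cuvette is held still within about 1–2 mm of the light path. The last top-view check did not find the pin, so its placement rests on the wrist view just after release, and I viewed 11 pictures against your limit of 10.

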